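Let the large ball out of the desk dispenser

ROBOT

A 7-joint arm with a two-finger parallel gripper is mounted at the origin on the work surface. World frame = base frame: x ahead of the robot, y to its left, z up, the work surface at z = 0. Lengths are in m, angles in rad, forces in N, time in s.
With the tool pointing down it reaches from about 0.425 to 0.825 m from the base axis. Payload 3.6 kg.
Tool frame: the origin (TCP) lies where the fingers leave the gripper's body, on its centre line; the fingertips stand 73 mm ahead of it and the grasp point (between the pads) lies 54 mm ahead of it; x points along the fingers, y is the direction in which the jaws open and shut, and the axes are right-handed (so a half turn about x gives the same grasp; the last joint's range is limited). The gripper opens to 85 mm and grips with 20 to 120 N. Pads are 22 mm wide; open, the fingers measure 114 mm over their backs; the gripper's body (76 mm by 85 mm) begins 54 mm behind the grasp point. The pads swing forward as they close: fully open they stand 13 mm farther back than shut.
Start: joints at [-1.325, 0.615, -0.013, 1.423, 0.008, 1.103, -0.04], TCP at [0.174, 0.626, 0.304] pointing down, gripper open.
Joint ranges: [-3.12, 3.12], [-0.3, 2.06], [-1.34, 1.32], [0.26, 2.42], [-1.36, 4.5], [0.01, 1.98], [-2.84, 2.84]. Speed limits (rad/s): [2.79, 2.79, 3.14, 3.14, 3.14, 3.14, 3.14].

INTERFACE

Orientations are given as a unit quaternion [x, y, z, w].
In Python, from station import arm, snapshot, camera_info, ticket gives the robot as it stands. Calls block until the motion is done:
- arm.movep(position, orientation): joint-space move of the TCP to a pose.
- arm.line_to(position, velocity=0.15, ori=None): straight line of the TCP; ori=None keeps the orientation; velocity is the mean speed in m/s.
- arm.move_j(angles): joint-space move.
- arm.move_gripper(opening, effort=None): opening from 0.0 (shut) to 1.0 (fully open); effort is the grip in N (None keeps the last); returns when the fingers have stopped.
- arm.pause(seconds).
- arm.ik(position, orientation): joint angles nearest the present ones, or None.
- snapshot(name): name is "scene" or "side" or "wrist"; returns the picture (400x640x3 uint8, blue, green, red); there is no depth.
- camera_info(name): a dict with "fx", "fy", "cx", "cy" (pixels), "R" (3x3) and "t" (3): a world point X has camera coordinates R X + t; the wrist camera has in their place "T_tool_cam" (4x4, takes a point from camera to tool coordinates, whose origin is the TCP and whose axes are the tool frame's). Camera axes: x right, y down, z forward; pixel columns grow to the right and rows downward; lengths in m; the calibration is good to about 2 mm. The wrist camera is an equidistant fisheye: a pixel r from the principal point sees the ray r / f radians off the axis. A picture is of the moment at which its call begins: read the wrist's pose just before it. camera_info takes no time and is no camera call.
A pose or a line that the arm cannot do raises arm.MotionError and nothing moves.
- ticket.finish_job(): hands the job in, once; it reports no verdict.
Readings, each from a call of its own:
- arm.read_time(): time.
- arm.read_joint_positions(): joint angles.
- arm.read_dq(): joint speeds.
- arm.read_effort(): joint torques, N m.
- arm.read_tool_pos(): TCP position.
- arm.read_eef_rot(): TCP orientation.
- arm.read_ft_force(): force on the tool from outside, world axes, zero at the start.
- arm.read_wrist_torque(): the same for the moment, N m.
- arm.read_opening(): opening from 0.0 (shut) to 1.0 (fully open).
Only numpy, scipy, OpenCV 4.12 (cv2) and the standard library are available. Lean on these libraries where they do the work, as an engineer would, in place of code of your own. Each camera call takes 0.05 s, during which the arm holds its last target. There are 200 camera calls.

TASK

Let the larger of the two steel balls out of the dispenser: with your fingertips press that lane's lever paddle fully down and keep it down until the ball has rolled into the catch tray, then let go so that the gate shuts again. Do not touch the balls or the gates by hand, do not work the other lever (the smaller ball stays behind its gate), and do not disturb the bottle, the mug or the washer standing around.

Things in the scene. Friction and masses are not known exactly. Their poses are not given: they have to be found in the camera images.
- dispenser: grey two-lane ball dispenser fixed to the desk, 345 x 190 x 115 mm (two guide rods stand 163 mm high). Origin on the desk, mid-width, under the lever pins; x runs down the lanes from paddles to tray, y to the left seen from the paddles, z up. Lanes 46 mm wide, centred at y = +25 (left) and -25 mm (right), walls 66 mm high, dark floor sloping down along +x, each shut by a gate at x = 120 mm
- left_lever (a joint): left lever, rocking on a level pin at (0, +75, 100) mm in the dispenser's frame. 0 rad = rest: lever level, gate shut; grows as the paddle is pressed down; hard stop at 0.35 rad: paddle sunk about 38 mm, gate up about 42 mm. A spring returns it: about 3 N on the paddle to start, 6 N to hold it fully down. The large ball gets out only beyond about 0.28 rad.
- right_lever (a joint): right lever, rocking on a level pin at (0, -75, 100) mm in the dispenser's frame. 0 rad = rest: lever level, gate shut; grows as the paddle is pressed down; hard stop at 0.35 rad: paddle sunk about 38 mm, gate up about 42 mm. A spring returns it: about 3 N on the paddle to start, 6 N to hold it fully down. The large ball gets out only beyond about 0.28 rad.
- left_paddle (a point): middle of the flat top of the left lever's paddle, a plain steel plate 46 x 42 x 8 mm at the end of the lever nearer the robot, at (-110, +75, 108) mm in the dispenser's frame when at rest, over open desk; works the gate of the left lane
- right_paddle (a point): middle of the flat top of the right lever's paddle, a plain steel plate 46 x 42 x 8 mm at the end of the lever nearer the robot, at (-110, -75, 108) mm in the dispenser's frame when at rest, over open desk; works the gate of the right lane
- left_gate: gate of the left lane: low steel blade, 40 wide x 22 high x 4 mm, standing across the lane 3 mm above its floor, hung by a slim upright from an arm that rides on the far end of the left lever and slides straight up a guide rod; origin at the lever's end, at (120, +75, 100) mm in the dispenser's frame when shut
- right_gate: gate of the right lane: low steel blade, 40 wide x 22 high x 4 mm, standing across the lane 3 mm above its floor, hung by a slim upright from an arm that rides on the far end of the right lever and slides straight up a guide rod; origin at the lever's end, at (120, -75, 100) mm in the dispenser's frame when shut
- large_ball: the larger polished steel ball, 36 mm in diameter, about 190 g; at the start it rests behind the gate of either lane (its orientation turns as it rolls: use the point for its position)
- large_ball_center (a point): centre of the large ball. The catch tray it must get to is shared by both lanes, at the dispenser's far end: x = 145 to 250 mm in the dispenser's frame, 116 mm wide, walls 55 mm high, open above, ending in a V at y = 0 where a ball comes to rest with its centre near x = 230 mm
- small_ball: the smaller polished steel ball, 22 mm in diameter, about 45 g, behind the gate of the other lane (use the point for its position)
- small_ball_center (a point): centre of the small ball
- bottle: bystander: white plastic jar, 46 mm in diameter, 85 mm high, standing to the left of the dispenser; origin at the centre of its underside
- mug: bystander: white mug, 80 mm in diameter, 92 mm high, standing to the right of the dispenser; origin at the centre of its underside
- washer: bystander: steel washer, 44 mm outside, 22 mm hole, 5 mm thick, lying flat on the desk between the dispenser and the robot; origin at the centre of its underside

How it is judged:
By the outcome, as a careful person would: the job done as asked, in the order asked, and still so for the second after the job is handed in, with the robot touching nothing.
It also fails if it takes over 32 s, if anything falls off the work surface, if the arm or the gripper's body presses on something with over 40 N, if the wrist force passes 120 N, or if a joint passes its speed limit or range.

## Working session

There is one attempt and no reset: what is moved stays moved. The work goes in short steps, each a Python script; the robot and the scene stay as the last script left them, time stands still between calls to the robot, and variables do not carry over. Pictures are saved under pics/ and viewed, about 8 in all and at most 12, crops included, and the job is handed in when it is done.

```bash
mkdir -p pics; python3 - <<'E'
from station import *
import cv2
for n in ("scene","side"):
    cv2.imwrite(f"pics/{n}0.png",snapshot(n))
    c=camera_info(n); print(n,{k:(v.tolist() if hasattr(v,'tolist') else v) for k,v in c.items()})
print(arm.read_time(),arm.read_tool_pos(),arm.read_eef_rot())
E
```

```text
scene {'fx': 501.53148230146786, 'fy': 501.53148230146786, 'cx': 316.13967472179655, 'cy': 190.94755963768972, 'R': [[-0.8531979232514556, 0.5215603895439029, -0.005297529444568002], [0.4062665151766388, 0.658155528232875, -0.6338602521871324], [-0.32710980175719845, -0.5429604596241954, -0.7734294517789253]], 't': [0.4708705214106852, -0.20798796644294898, 1.5249551415443618]}
side {'fx': 396.357767786682, 'fy': 396.357767786682, 'cx': 318.5514919316941, 'cy': 199.02409810957883, 'R': [[0.8517393694329922, -0.5238322589839121, -0.01182417040221073], [-0.3861561507949706, -0.6123084199096239, -0.6898998667277677], [0.3541517665649866, 0.5921808535874759, -0.7238082362637965]], 't': [-0.4753574126078484, 0.30877250640340403, 0.5942599045694564]}
0.1 [0.17432854 0.62562662 0.30283363] [ 0.09493654  0.70070013 -0.09660385  0.70048132]
```

View pics/scene0.png

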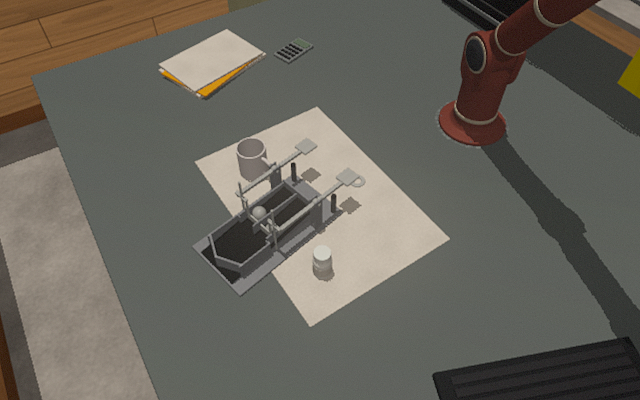

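View pics/side0.png

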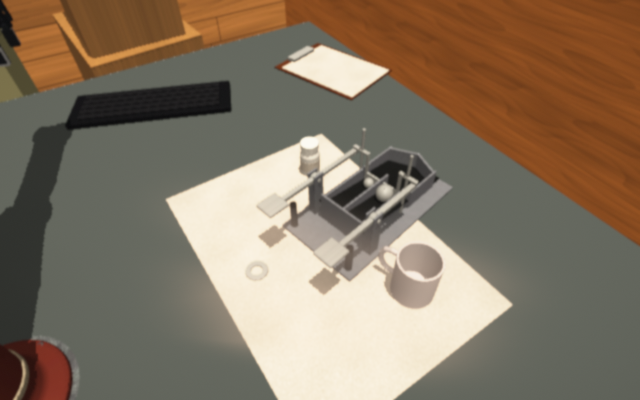

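Scene view: the mug-side (right) paddle is near (306,147) and the left one near (349,177). Side view: left (273,205), right (333,251). The big ball looks to be in the mug-side lane at (385,192). I'll fit the pose, overlay it and zoom in.

```bash
cat > h.py <<'E'
import numpy as np, cv2
from station import *
from scipy.optimize import least_squares
def proj(n,X):
    c=camera_info(n); p=np.array(c["R"])@np.array(X)+np.array(c["t"])
    return np.array([c["fx"]*p[0]/p[2]+c["cx"],c["fy"]*p[1]/p[2]+c["cy"]])
def d2w(q,P):
    c,s=np.cos(q[2]),np.sin(q[2]); return np.array([q[0]+c*P[0]-s*P[1],q[1]+s*P[0]+c*P[1],P[2]])
def tri(obs):
    f=lambda X:np.concatenate([proj(n,X)-uv for n,uv in obs]); r=least_squares(f,[.6,0,.1]); return r.x,np.abs(r.fun).max()
E
python3 - <<'E'
from h import *
L=np.array([-.11,.075,.108]);R=L*[1,-1,1]
obs=[("scene",R,(306,147)),("scene",L,(349,177)),("side",L,(273,205)),("side",R,(333,251))]
f=lambda q:np.concatenate([proj(n,d2w(q,P))-uv for n,P,uv in obs])
best=min((least_squares(f,[.6,0,a]) for a in (-2,-1,0,1,2)),key=lambda r:r.cost)
q=best.x;print(q,best.fun.round(1)); np.save("q.npy",q)
print("L",d2w(q,L),"R",d2w(q,R))
print("large?",tri([("scene",(259,213)),("side",(385,192))]))
ims=[]
for n,(x0,y0,w,h) in (("scene",(180,120,200,180)),("side",(240,110,220,200))):
    im=cv2.imread(f"pics/{n}0.png")[y0:y0+h,x0:x0+w]; k=400/w; im=cv2.resize(im,(400,int(h*k)),interpolation=cv2.INTER_CUBIC)
    for P,col in [(L,(0,0,255)),(R,(0,0,255)),((.12,.075,.1),(0,255,0)),((.12,-.075,.1),(0,255,0)),((.23,0,.02),(255,0,0))]:
        cv2.circle(im,tuple(int(v) for v in (proj(n,d2w(q,P))-[x0,y0])*k),3,col,1)
    ims.append(cv2.copyMakeBorder(im,0,400-im.shape[0],0,0,cv2.BORDER_CONSTANT))
cv2.imwrite("pics/z.png",np.hstack(ims))
E
```

```text
[0.619349   0.01052003 0.24758916] [-1.  -1.5 -1.6 -1.5 -1.  -1.1 -0.8 -1. ]
L [0.49432329 0.05627558 0.108     ] R [ 0.53108339 -0.08915033  0.108     ]
large? (array([0.72283263, 0.00748938, 0.05712011]), np.float64(0.38066772152728845))
```

View pics/z.png

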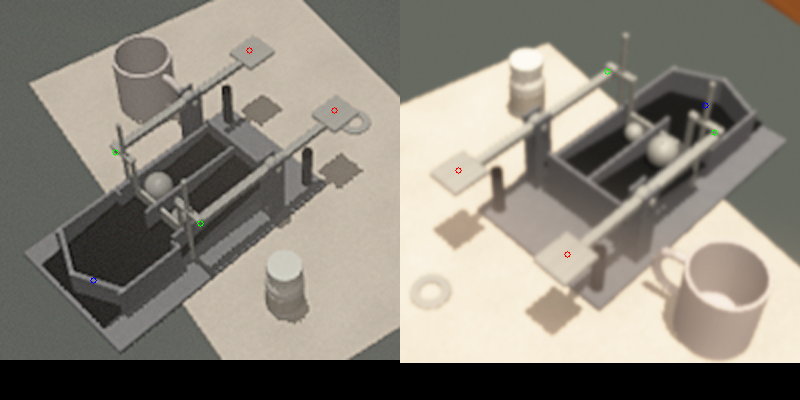

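The large ball triangulates to dispenser-frame (100, -28, 57) mm, so it is in the right lane. The overlay matches both paddles and the lever ends. Next I'll shut the gripper and hover over the right paddle.

```bash
python3 - <<'E'
from h import *
from scipy.spatial.transform import Rotation as Ro
q=np.load("q.npy"); p=d2w(q,(-.112,-.075,.108))
j0=np.array(arm.read_joint_positions()); best=None
for s in (1,-1):
    y=s*np.array([-np.sin(q[2]),np.cos(q[2]),0]); x=np.array([0,0,-1.]); 
    o=Ro.from_matrix(np.c_[x,y,np.cross(x,y)]).as_quat()
    j=arm.ik([*p[:2],.30],o); print(s,j)
    if j is not None and (best is None or abs(np.array(j)-j0).max()<best[0]): best=(abs(np.array(j)-j0).max(),o)
o=best[1]; np.save("o.npy",o); np.save("p.npy",p)
arm.move_gripper(0.0,20)
arm.movep([*p[:2],.30],o)
arm.line_to([*p[:2],.108+.073+.015],.15)
print(arm.read_time(),arm.read_tool_pos(),p,arm.read_ft_force(),arm.read_opening())
a=snapshot("scene")[100:260,200:400]; b=snapshot("side")[130:290,230:430]
cv2.imwrite("pics/h1.png",cv2.resize(np.hstack([a,b]),(800,320),interpolation=cv2.INTER_CUBIC))
E
```

```text
1 [-0.01501145  0.44799742  0.2093659   1.76338363 -0.11157177  0.94174216
  2.05841942]
-1 [-0.45444449  0.59359011  0.94331718  1.77607843 -0.54635911  1.05816663
 -0.63578608]
4.525 [ 0.52967547 -0.09002387  0.19672605] [ 0.52914438 -0.08964047  0.108     ] [-0.16309104 -0.18112413  0.13268801] 0.0021484781775369844
```

View pics/h1.png

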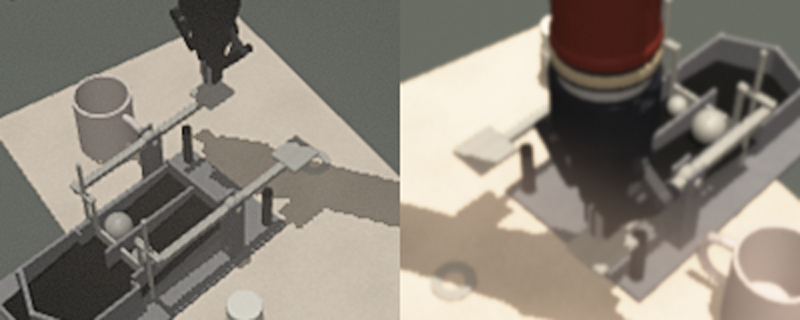

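The fingertips hang just above the right paddle (scene crop about (212,85)) and everything else is clear. Now I'll press in steps, watching the force.

```bash
python3 - <<'E'
from h import *
p=np.load("p.npy"); z=.186
while z>.128:
    z-=.004 if z>.150 else .002
    arm.line_to([*p[:2],z],.06)
    F=arm.read_ft_force(); print(round(z,3),np.round(arm.read_tool_pos()[2],4),np.round(F,1),round(arm.read_time(),2))
    if np.linalg.norm(F)>16: break
arm.pause(1.0)
print(arm.read_time(),arm.read_tool_pos(),arm.read_ft_force())
a=snapshot("scene")[110:310,170:370]; b=snapshot("side")[130:330,230:430]
cv2.imwrite("pics/h2.png",cv2.resize(np.hstack([a,b]),(800,400),interpolation=cv2.INTER_CUBIC))
E
```

```text
0.182 0.1816 [-0.8 -0.4  0.6] 5.01
0.178 0.1782 [-0.6 -0.6  3.8] 5.26
0.174 0.1742 [0.5 0.1 3.6] 5.51
0.17 0.1701 [-1.1 -1.   3.8] 5.76
0.166 0.1662 [-0.1 -0.2  4. ] 6.01
0.162 0.1622 [ 1.1 -0.1  3.3] 6.26
0.158 0.1582 [ 0.8 -0.6  1.9] 6.51
0.154 0.154 [-0.1 -0.2  2. ] 6.76
0.15 0.1502 [1.4 0.4 5.2] 7.01
0.148 0.1484 [0.8 0.7 6.1] 7.26
0.146 0.1465 [1.  0.6 5.3] 7.51
0.144 0.1445 [2.2 1.1 6.6] 7.76
0.142 0.1432 [1.3 1.1 9.4] 8.01
0.14 0.1426 [-1.7  1.9 18.7] 8.26
9.2583 [ 0.52992447 -0.08964182  0.14255951] [-1.99776847  2.65872065 19.00540156]
```

View pics/h2.png

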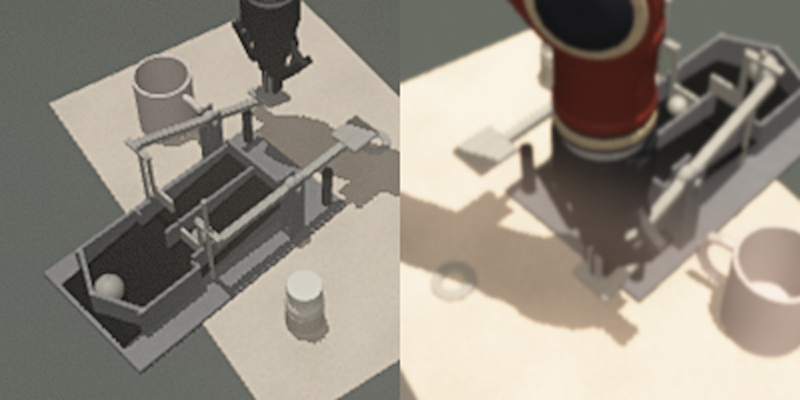

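The lever is at its stop. The large ball is in the tray at its V (scene crop (109,287)), and the small ball is still in the left lane (side crop (677,102)). I'll release and retreat.

```bash
python3 - <<'E'
from h import *
p=np.load("p.npy")
arm.pause(.5)
arm.line_to([*p[:2],.20],.06); arm.line_to([*p[:2],.30],.12)
arm.pause(1)
print(arm.read_time(),arm.read_tool_pos(),arm.read_ft_force())
a=snapshot("scene")[110:310,170:370]; b=snapshot("side")[130:330,230:430]
cv2.imwrite("pics/h3.png",cv2.resize(np.hstack([a,b]),(800,400),interpolation=cv2.INTER_CUBIC))
E
```

```text
12.9917 [ 0.52914693 -0.08961792  0.30003166] [0.77968861 0.19830986 0.47830931]
```

View pics/h3.png

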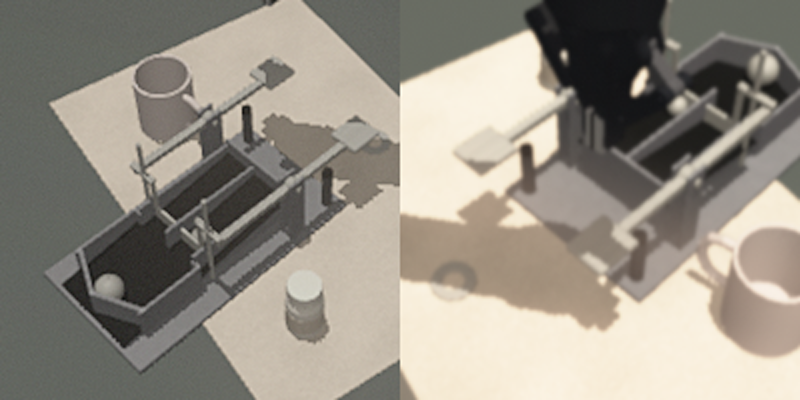

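The paddle is back at its rest pixel (scene (306,146) against 147 at the start), so the gate is shut. The large ball is in the tray, the small ball is in its lane, and the bystanders have not moved. Handing in.

```bash
python3 -c "
from station import *
ticket.finish_job()"
```

```text
the job is handed in; nothing more can be done
```

The large ball is out of the dispenser and resting in the catch tray, and the job was handed in with the robot's clock at about 13 s of the 32 s allowed.

- **Lane:** triangulating from both cameras put the large ball in the right lane, at about (100, -28, 57) mm in the dispenser's frame.
- **Press:** with shut fingertips I pushed the right paddle down about 36 mm to its hard stop. The force rose to about 19 N there. I held it until the pictures showed the ball at the tray's V, then let go slowly and backed off to a TCP height of 0.30 m.
- **Last pictures:** the right paddle is back at its starting pixel to within 1 px. From that I take the right gate to be shut, but I did not measure the gate blade itself. The left lever is level, and the small ball is still behind its gate. The bottle, mug and washer look unmoved by eye.
- **Contact:** the wrist force is back to about zero, so the robot is touching nothing. No check failed or disagreed.

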